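# Present the used dust filter

### The job

Lift the grey flap of the blue filter box by its bar handle until it stands open, then draw out the used filter plate (red tab, dark pleats) and leave the fresh one (green tab) and everything else on the bench where it is. Hold the used plate upright over the middle of the dust tray, well clear of the tray, with its broad face turned square to the white backboard, and finish while still holding it there; leave the flap open.

Things in the scene. Friction and masses are not known exactly. Their poses are not given: they have to be found in the camera images.
- filter_box: Fixed blue open-topped box, 140 (x) x 190 (y) x 105 (z) mm, walls and floor 5 mm; origin at the centre of its underside, z up, -x is its louvred front, +x its hinged back. Inside, two slots across y (at y = +32 and -32 mm, x = 0) between guide rails that reach 50 mm above the bench; either plate may stand in either slot, hidden by the flap.
- flap (a joint): Grey flap covering the filter box, hinged along its back top edge (hinge line parallel to the box's y). 0 = shut, grows as it opens, 1.57 = standing vertical, stop at 1.9. 146 x 194 x 5 mm, 0.25 kg, stiff hinge (about 0.3 N m): it stays where it is left at any angle.
- flap_handle (a point): Middle of the flap's steel bar handle: round bar 10 mm thick, parallel to the hinge, 80 mm clear between its two posts; its centre line is 35 mm off the flap's top face and 115 mm from the hinge, so near the front when shut. Held between two fingers it turns in the grip as the flap opens.
- flap_hinge (a point): Middle of the flap's hinge line, 106 mm above the bench at the box's x = +70 mm; y along the hinge line.
- used_filter: Used filter plate: aluminium frame, dark pleats, red tab. 122 (x) x 10 (y, thick) x 70 (z) mm plus a tab 36 (x) x 10 (y) mm on the middle of its top, up to z = 92; 0.12 kg. Origin: middle of the bottom edge, z up; broad faces look along +-y. Stands loose on the box floor in a slot, axes parallel to the box's, tab top 8 mm below the rim; grip the tab across y, draw straight up.
- fresh_filter: Fresh filter plate, same shape, white pleats and green tab, in the other slot; stays there.
- dust_tray: Fixed shallow grey tray, 180 (x) x 200 (y) mm, rim 22 mm high, with a white upright backboard 120 mm high and 6 mm thick along its +x edge, at right angles to the tray's x axis. Origin at the centre of the tray's underside.
- filler_tin: Yellow filler tin, 75 mm across, 69 mm high, origin at the centre of its underside; leave alone.
- blue_tape: Roll of blue tape lying flat, 66 mm across, 19 mm high, origin at the centre of its underside; leave alone.
- driver: Screwdriver with yellow handle, 28 x 235 x 27 mm, origin at the centre of its underside; leave alone.

How it is judged:
On the way, in this order (a step that is already met when the one before it is completed fails the run):
1. the flap is open (past 1.3 rad) with the used plate still in its slot (value of joint flap above 1.3 rad and z of used_filter in the frame of filter_box below 0.03 m), for 0.2 s.
2. the used plate is drawn out, its bottom edge above the rim of the box, gripped by the fingers (z of used_filter in the frame of filter_box above 0.107 m and contact force between used_filter and the fingers above 0.5 N), for 0.1 s.
At the end, for the whole second after the job is handed in: Used plate still held, touching only the fingers: bottom edge over 40 mm up and within 50 mm of the tray centre, upright within 0.26 rad, square to the backboard within 0.3 rad, still. Flap past 1.3 rad, fresh plate down in its slot, bystanders moved under 30 mm (value of joint flap above 1.3 rad and z of fresh_filter in the frame of filter_box below 0.02 m and horizontal distance between fresh_filter and filter_box below 0.045 m and horizontal distance between used_filter and dust_tray below 0.05 m and height (world z) of used_filter above 0.04 m and angle between used_filter's own z axis and vertical below 0.26 rad and angle between the y axis of used_filter and the x axis of dust_tray, either way round below 0.3 rad and contact force between used_filter and the fingers above 0.5 N and contact force between used_filter and dust_tray below 0.1 N and contact force between used_filter and filter_box below 0.1 N and linear speed of used_filter below 0.03 m/s and distance of each of filler_tin, blue_tape, driver from where it was at the start of the episode below 0.03 m); the arm keeps its last pose, push and grip.
It fails at once if the fresh filter plate is pulled out of its slot (not (z of fresh_filter in the frame of filter_box below 0.05 m)).
It fails at once if a bystander (tin, tape roll, screwdriver) is shifted by 30 mm or more (distance of any of filler_tin, blue_tape, driver from where it was at the start of the episode above 0.03 m).
It also fails if it takes over 64 s, if anything falls off the work surface, if the arm or the gripper's body presses on something with over 40 N, if the wrist force passes 120 N, or if a joint passes its speed limit or range.

### The arm

A 6-joint arm with a two-finger parallel gripper is mounted at the origin on a cart in front of the work surface, level with it; the furniture and walls round the work are solid. World frame = base frame: x ahead of the robot, y to its left, z up, the work surface at z = 0. Lengths are in m, angles in rad, forces in N, time in s.
With the tool pointing down it reaches from about 0.35 to 0.925 m from the base axis. Payload 6.4 kg.
Tool frame: the origin (TCP) lies on the mounting face of the last link; the fingertips stand tcp_to_tips ahead of it and the grasp point (between the pads) lies 180 mm ahead of it (tcp_to_tips is the distance from the TCP to the fingertips, in m); z points along the fingers, x is the direction in which the jaws open and shut, and the axes are right-handed (so a half turn about z gives the same grasp; the last joint's range is limited). The gripper opens to 94 mm and grips with 3 to 60 N. Pads are 16 mm wide; open, the fingers measure 119 mm over their backs; the gripper's body (75 mm by 177 mm) begins 78 mm behind the grasp point.
Start: joints at [-1.33, 0.245, 1.558, -0, 1.339, -0.174], TCP at [0.262, -0.595, 0.405] pointing down, gripper open.
Joint ranges: [-3.13, 3.13], [-1.02, 2.26], [0.13, 2.54], [-0.95, 4.09], [0.21, 2.88], [-2.74, 2.74]. Speed limits (rad/s): [2.57, 2.57, 3.14, 3.14, 3.14, 3.14].

### API

Orientations are given as a unit quaternion [x, y, z, w].
In Python, from station import read_state, snapshot, sign_off, search_frame, masks_of, pinpoint, tcp_to_tips gives the robot as it stands.
- The arm moves only by the tool move_arm, never from a script. Its argument "targets" is text: rows parted by semicolons, each of 5 numbers parted by spaces: the opening, from 0 (shut) to 1 (fully open), then the shift along the tool's x, y, z in mm, then the turn about the tool's z in rad. A call has 1 to 20 rows; each row shifts and turns the pose as measured when the row begins, along the tool's axes as they then stand; what a row does not reach is not made up. A row lasts 1/12 s, in which the tool goes at most 41.7 mm and 7.16 degrees, less where a joint would pass 70% of its speed; a pose out of reach is approached as far as the arm can. A call with a gripper value outside its range is refused whole. The fingers move at their own pace and stop on an object; "force" is the grip in N (left out, the last holds). Time passes only in rows, so rows that do not move let the fingers close. It gives the time, the measured TCP pose, the force and the opening at its end, in the units of the state.
- read_state(): the state, without advancing time (a new reading comes with each control period).
- snapshot(name): name is "side" or "top" or "wrist"; returns a dict with "pixels" (384x512x3 uint8, red, green, blue), "range_z" (384x512 float32, m along the optical axis (not along the pixel's ray), 0 where there is no reading), "mtx" (3x3 intrinsics, pixels), "R" (3x3) and "t" (3): a world point X has camera coordinates R X + t. Camera axes: x right, y down, z forward; pixel columns grow to the right and rows downward; lengths in m; the calibration is good to about 2 mm. A picture is of the moment at which its call begins.
- sign_off(): hands the job in, once; it reports no verdict.
Trained networks look in a picture, given as the dict that the camera call returned (one of the last four; its "shot" number tells which), for a name from the list of things; names that differ only in an ending like _2 or _b are one class to them, and where a whole thing is asked for, a point or a joint stands for the part that bears it (a point fixed in the world has none). Each returns a list of dicts, best first, with "confidence" (0 to 1); they miss things now and then, are a little off and sometimes report something else, mostly with a low value. They report only what shows in the picture. A call takes as long as a camera call.
- search_frame(query, picture): "extent" ([left, top, right, bottom] in pixels, round what is visible of it).
- masks_of(query, picture): "pixels" (384x512 bool, what is visible of it) and "extent" ([left, top, right, bottom] in pixels, round what is visible of it).
- pinpoint(query, picture): "point" ([column, row] in pixels: a listed point, or the origin of a listed thing).
The state is a dict: "time": time; "q": joint angles; "joint_velocities": joint speeds; "tau": joint torques, N m; "ee_pos": TCP position; "orientation": TCP orientation; "contact_force": force on the tool from outside, world axes, zero at the start; "torque": the same for the moment, N m; "finger_gap": finger opening in m.
Only numpy, scipy, OpenCV 4.12 (cv2) and the standard library are available. Lean on these libraries where they do the work, as an engineer would, in place of code of your own. Each camera call takes 0.05 s, during which the arm holds its last target. There are 200 camera calls.

## Working session

There is one attempt and no reset: what is moved stays moved. The work goes in short steps, Python scripts to look and compute and a tool call to move; the robot and the scene stay as the last step left them, time stands still between calls to the robot, and variables do not carry over. Pictures are saved under pics/ and viewed, about 8 in all and at most 12, crops included, and the job is handed in when it is done.

Besides the shell and the picture viewer there is one more tool, called after ">>>" as name(argument=value, ...) on one line, values as JSON. move_arm: Moves the arm, as the interface text tells. Its arguments: {"type":"object","properties":{"targets":{"type":"string"},"force":{"type":"number"}},"required":["targets"]}

```bash
mkdir -p pics; ls
cat > h.py <<'E'
import numpy as np, cv2
from station import *
from scipy.spatial.transform import Rotation as Ro
def save(s,n): cv2.imwrite(f'pics/{n}.png',cv2.cvtColor(s['pixels'],cv2.COLOR_RGB2BGR))
def cloud(s,m=None):
    z=s['range_z']; v,u=np.nonzero((z>0)&(m if m is not None else True)); d=z[v,u]
    K=s['mtx']; c=np.stack([(u-K[0,2])/K[0,0]*d,(v-K[1,2])/K[1,1]*d,d],1)
    return (c-s['t'])@s['R']
def proj(s,X):
    c=s['R']@np.array(X)+s['t']; p=s['mtx']@c; return p[:2]/p[2]
E
python3 - <<'E'
from h import *
print(tcp_to_tips); st=read_state(); print(st)
for n in('top','side'):
    s=snapshot(n); save(s,n+'0'); 
    for q in['filter_box','flap','dust_tray','filler_tin','blue_tape','driver']:
        for r in masks_of(q,s)[:1]:
            P=cloud(s,r['pixels']); print(n,q,r['confidence'],r['extent'],np.round(np.median(P,0),3),np.round(np.percentile(P,2,axis=0),3),np.round(np.percentile(P,98,axis=0),3))
    for q in['flap_handle','flap_hinge','filter_box','dust_tray']: print(q,[(r['confidence'],r['point']) for r in pinpoint(q,s)[:1]])
a,b=cv2.imread('pics/top0.png'),cv2.imread('pics/side0.png')
cv2.imwrite('pics/both.png',cv2.resize(np.vstack([a,b]),None,fx=.78,fy=.78))
E
```

```text
pics
0.1992
{'time': 0.0, 'q': array([-1.33007513e+00,  2.45826386e-01,  1.55894801e+00,  1.03640465e-05,
        1.33868075e+00, -1.74106735e-01]), 'joint_velocities': array([ 6.90842483e-06, -7.36255384e-04, -1.61523559e-03,  2.39557603e-04,
       -1.51512806e-03,  6.54612418e-04]), 'tau': array([-4.91841838e-04, -4.15828228e+01, -3.14599729e+01,  6.84934692e-02,
        3.30710714e-02, -1.53161027e-04]), 'ee_pos': array([ 0.26192349, -0.59466701,  0.40357261]), 'orientation': array([ 8.37564641e-01, -5.46337447e-01, -6.76610019e-04, -6.39879511e-04]), 'contact_force': array([0.53361154, 0.15046953, 1.06356645]), 'torque': array([ 0.01914071, -0.04158154,  0.01363079]), 'finger_gap': 0.09375902858783594}
top filter_box 0.69 [328.9, 184.7, 404.6, 248.7] [ 0.517 -0.183  0.11 ] [ 0.434 -0.284 -0.   ] [ 0.607 -0.083  0.149]
top flap 0.9 [332.4, 186.2, 401.7, 245.6] [ 0.518 -0.184  0.111] [ 0.44  -0.279  0.105] [ 0.597 -0.089  0.15 ]
top dust_tray 0.65 [205.0, 169.2, 283.7, 243.4] [0.553 0.203 0.004] [ 0.446  0.099 -0.003] [0.648 0.301 0.118]
top filler_tin 0.8 [297.7, 128.1, 314.7, 15
[... 531 characters left out ...]
side flap 0.6 [269.9, 116.9, 323.9, 153.7] [ 0.524 -0.177  0.115] [ 0.444 -0.333 -0.002] [ 0.609 -0.086  0.154]
side dust_tray 0.91 [240.4, 174.5, 302.8, 238.6] [0.547 0.201 0.008] [0.445 0.078 0.   ] [0.653 0.311 0.122]
side filler_tin 0.6 [213.7, 158.1, 235.8, 185.2] [0.775 0.026 0.062] [ 0.746 -0.028  0.008] [0.812 0.044 0.076]
side blue_tape 0.73 [272.3, 116.1, 327.2, 153.4] [ 0.523 -0.176  0.115] [ 0.443 -0.292  0.098] [ 0.606 -0.087  0.154]
side driver 0.72 [240.6, 175.0, 301.0, 236.9] [0.549 0.202 0.008] [0.446 0.089 0.001] [0.653 0.311 0.122]
flap_handle [(0.63, [315.5, 127.7])]
flap_hinge [(0.93, [283.0, 128.2])]
filter_box [(0.89, [295.5, 157.2])]
dust_tray [(0.92, [267.7, 218.7])]
```

View pics/both.png

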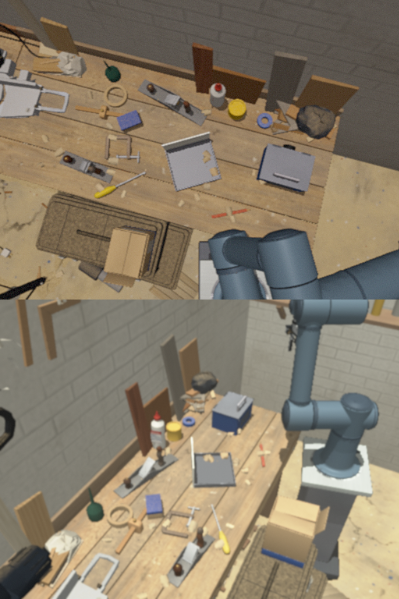

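Run:
```python
from h import *
s=snapshot('top')
P=cloud(s)
def box(P,x0,x1,y0,y1,z0,z1):
    return P[(P[:,0]>x0)&(P[:,0]<x1)&(P[:,1]>y0)&(P[:,1]<y1)&(P[:,2]>z0)&(P[:,2]<z1)]
def rect(n,Q):
    r=cv2.minAreaRect(Q[:,:2].astype(np.float32)); print(n,len(Q),np.round(r[0],4),np.round(r[1],3),round(r[2],2),np.round(Q[:,2].mean(),3))
rect('flap',box(P,.4,.64,-.32,-.05,.1,.12))
rect('handle',box(P,.4,.64,-.32,-.05,.137,.17))
rect('tray bb',box(P,.4,.7,.05,.35,.1,.13))
rect('tray',box(P,.4,.7,.05,.35,.012,.13))
K=s['mtx'];print(K, -s['R'].T@s['t'])
```

```text
flap 2842 [ 0.52   -0.1853] [0.195 0.148] 74.6 0.111
handle 184 [ 0.5511 -0.235 ] [0.089 0.241] 49.7 0.154
tray bb 183 [0.6297 0.22  ] [0.007 0.199] 16.06 0.115
tray 1155 [0.5585 0.1992] [0.318 0.2  ] 16.02 0.048
[[449.41648428   0.         254.85337154]
 [  0.         449.41648428 184.43871041]
 [  0.           0.           1.        ]] [0.35035243 0.13385089 1.49811725]
```

The top view (upper) shows the box with its flap at about (285,167). The handle is on its near (−x) edge, the tray is at (193,165) and the tin and tape sit behind. Next I'll check the handle position, what stands behind the box, and the first move.

```bash
cat >> h.py <<'E'
def go(target,yaw):
    """print tool-frame shift (mm) for grasp point to target, and turn"""
    s=read_state(); R=Ro.from_quat(s['orientation']).as_matrix(); g=s['ee_pos']+R[:,2]*.18
    d=R.T@(np.array(target)-g)*1e3; psi=np.arctan2(R[1,0],R[0,0]); 
    t=-((yaw-psi+np.pi)%(2*np.pi)-np.pi); print('grasp',np.round(g,4),'yaw',round(np.degrees(psi),2),'shift mm',np.round(d,1),'turn',round(t,3),'q',np.round(s['q'],2),'gap',round(s['finger_gap'],4),'F',np.round(s['contact_force'],1),'t',round(s['time'],2), 'tilt', np.round(R[:2,2],4))
YB=np.radians(-15.4); XB=np.array([np.cos(YB),np.sin(YB)]); YBv=np.array([-XB[1],XB[0]])
E
python3 - <<'E'
from h import *
s=snapshot('top'); P=cloud(s)
fc=np.array([.52,-.1853]); L=(P[:,:2]-fc)@np.c_[XB,YBv]
m=(abs(L[:,0])<.073)&(abs(L[:,1])<.1)&(P[:,2]>.14); print('handle local to flap',len(L[m]),np.round(np.median(L[m],0),4),np.round(np.ptp(L[m],axis=0),3),P[m,2].max())
h=fc-.042*XB; print('exp handle',h,proj(s,[*h,.146]))
m=(L[:,0]>.08)&(L[:,0]<.3)&(abs(L[:,1])<.12)&(P[:,2]>.03)
for a in np.arange(.08,.3,.02):
    k=m&(L[:,0]>=a)&(L[:,0]<a+.02); print(round(a,2),k.sum(),P[k,2].max().round(3) if k.any() else 0)
print('above hover'); go([*h,.246],YB)
E
```

```text
handle local to flap 114 [-0.0453  0.001 ] [0.011 0.097] 0.15627119480831267
exp handle [ 0.47950799 -0.17414664] [367.45551461 225.65900975]
0.08 83 0.075
0.1 1 0.067
0.12 219 0.192
0.14 570 0.198
0.16 500 0.2
0.18 560 0.204
0.2 431 0.21
0.22 435 0.2
0.24 723 0.253
0.26 2346 0.421
0.28 629 0.451
above hover
grasp [ 0.262  -0.5949  0.2246] yaw -66.23 shift mm [-297.4 -368.6  -21.3] turn -0.887 q [-1.33  0.25  1.56  0.    1.34 -0.17] gap 0.0937 F [-0.5 -0.1  0.8] t 1.2 tilt [0.     0.0001]
```

>>> move_arm(targets="1 -23 -28.5 -5 0;1 -23 -28.5 -5 0;1 -23 -28.5 -5 0;1 -23 -28.5 -5 0;1 -23 -28.5 0 0;1 -23 -28.5 0 0;1 -23 -28.5 0 0;1 -23 -28.5 0 0;1 -23 -28.5 0 0;1 -23 -28.5 0 0;1 -23 -28.5 0 0;1 -23 -28.5 0 0;1 -23 -28.5 0 0;1 0 0 0 -0.12;1 0 0 0 -0.12;1 0 0 0 -0.12;1 0 0 0 -0.12;1 0 0 0 -0.12;1 0 0 0 -0.12;1 0 0 0 -0.12")

```text
time: 2.87
ee_pos: [0.4893, -0.1503, 0.4272]
orientation: [0.989, -0.146, 0.004, 0.001]
contact_force: [0.7, -0.6, -0.1]
finger_gap: 0.0939
```

Run:
```python
from h import *
go([.478,-.173,.216],YB)
s=snapshot('wrist'); save(s,'w1'); P=cloud(s)
L=(P[:,:2]-[.52,-.1853])@np.c_[XB,YBv]
f=(abs(L[:,0])<.12)&(abs(L[:,1])<.14)&(P[:,2]>.1)&(P[:,2]<.12)
r=cv2.minAreaRect(P[f][:,:2].astype(np.float32)); print('flap',r, np.median(P[f][:,2]))
m=(abs(L[:,0])<.073)&(abs(L[:,1])<.1)&(P[:,2]>.13)&(P[:,2]<.165)
Q=P[m];print(len(Q),np.round(np.median(Q,0),4),np.round(np.ptp(L[m],axis=0),3),np.percentile(Q[:,2],95)); r=cv2.minAreaRect(Q[:,:2].astype(np.float32));print('handle',r)
print([(q['confidence'],q['point']) for q in pinpoint('flap_handle',s)[:2]])
b=(L[:,0]>.09)&(L[:,0]<.25)&(abs(L[:,1])<.1)&(P[:,2]>.05)
for a in np.arange(.09,.25,.02):
    k=b&(L[:,0]>=a)&(L[:,0]<a+.02)
    if k.any(): print(round(a,2),k.sum(),P[k,2].max().round(3), 'center band', P[k&(abs(L[:,1])<.04),2].max(initial=0).round(3))
```

```text
grasp [ 0.4905 -0.151   0.2473] yaw -16.83 shift mm [-5.9 24.6 31.2] turn -0.025 q [-0.52 -0.1   1.88  0.    1.35 -0.23] gap 0.0939 F [ 0.7 -0.6 -0.1] t 2.87 tilt [ 0.007  -0.0039]
flap ((0.5215606689453125, -0.1875554621219635), (0.19428585469722748, 0.14810995757579803), 74.46295166015625) 0.1113922596180684
1004 [ 0.4802 -0.1691  0.1508] [0.01  0.099] 0.15238146790906662
handle ((0.47868597507476807, -0.17457830905914307), (0.0986311137676239, 0.010027256794273853), 74.52774810791016)
[(0.7, [253.5, 223.3])]
0.09 318 0.071 center band 0.071
0.11 220 0.102 center band 0.0
0.13 2806 0.181 center band 0.181
0.15 5210 0.191 center band 0.191
0.17 3388 0.192 center band 0.192
0.19 2504 0.169 center band 0.169
0.21 796 0.146 center band 0.146
0.23 404 0.087 center band 0.0
```

View pics/w1.png

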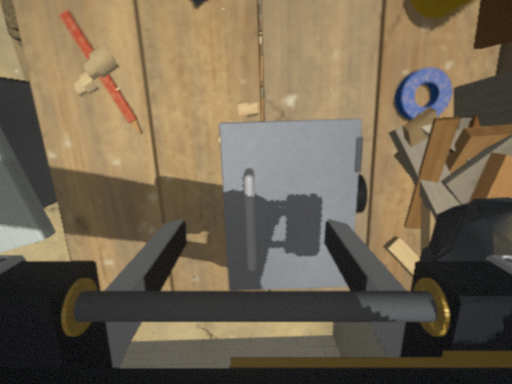

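The wrist view shows the flap face on at (225–360,120–290), its bar handle at about x=250, rows 170–270, with the tape at (425,95) and debris to its right. I'll go down onto the bar.

>>> move_arm(targets="1 -2.4 13 15 -0.023;1 -2.4 13 15 0;1 0 0 20 0;1 0 0 20 0;1 0 0 10 0;1 0 0 0 0;1 0 0 0 0")

```text
time: 3.55
ee_pos: [0.478, -0.1757, 0.347]
orientation: [0.989, -0.148, 0.007, 0.003]
contact_force: [-0.8, -0.2, 1.4]
finger_gap: 0.094
```

```bash
sed -i 's/-15.4)/-15.5)/' h.py; python3 -c "
from h import *
go([.4787,-.1746,.147],YB)"
```

```text
grasp [ 0.4803 -0.1769  0.1671] yaw -17.08 shift mm [-2.4 -1.8 20. ] turn -0.028 q [-0.58 -0.03  1.97  0.    1.19 -0.28] gap 0.094 F [-0.8 -0.2  1.4] t 3.55 tilt [ 0.0123 -0.007 ]
```

>>> move_arm(targets="1 -2 -1.5 12 -0.028;1 0 0 9 0;0.5 0 0 0 0;0 0 0 0 0;0 0 0 0 0;0 0 0 0 0;0 0 0 0 0;0 0 0 0 0;0 0 0 0 0", force=20)

```text
time: 4.3
ee_pos: [0.4783, -0.1738, 0.3285]
orientation: [0.991, -0.134, 0.01, 0.004]
contact_force: [0.4, -0.3, -0.5]
finger_gap: 0.0513
```

```bash
python3 -c "
from h import *
go([.4787,-.1746,.147],YB)"
```

```text
grasp [ 0.4816 -0.1758  0.1486] yaw -15.39 shift mm [-3.2 -0.4  1.5] turn 0.002 q [-0.57 -0.01  1.98  0.    1.15 -0.3 ] gap 0.0513 F [ 0.4 -0.3 -0.5] t 4.3 tilt [ 0.0188 -0.011 ]
```

>>> move_arm(targets="0 -2.5 0 1 0;0 0 0 0 0;0 0 0 0 0;0 0 0 0 0;0 0 0 0 0;0 0 0 0 0;0 0 0 0 0;0 0 0 0 0;0 0 0 0 0;0 0 0 0 0", force=25)

```text
time: 5.13
ee_pos: [0.4755, -0.1731, 0.3277]
orientation: [0.991, -0.134, 0.01, 0.004]
contact_force: [-1.1, 0.2, 0.0]
finger_gap: 0.0093
```

Run:
```python
from h import *
go([.4787,-.1746,.147],YB)
# arc waypoints: shift increments from theta 0 in (tool x, tool z)
r=np.hypot(115,40);a=np.arctan2(40,115)
th=np.linspace(0,1.66,21); x=-r*np.cos(th+a); z=r*np.sin(th+a)
print(np.c_[th[1:],np.diff(x),-np.diff(z)].round(2))
```

```text
grasp [ 0.4788 -0.1751  0.1478] yaw -15.4 shift mm [-0.2 -0.5  0.8] turn 0.002 q [-0.57 -0.01  1.99  0.    1.14 -0.31] gap 0.0093 F [-1.1  0.2  0. ] t 5.13 tilt [ 0.0184 -0.0111]
[[ 0.08  3.71 -9.4 ]
 [ 0.17  4.48 -9.06]
 [ 0.25  5.21 -8.65]
 [ 0.33  5.91 -8.19]
 [ 0.41  6.57 -7.67]
 [ 0.5   7.19 -7.1 ]
 [ 0.58  7.75 -6.48]
 [ 0.66  8.26 -5.82]
 [ 0.75  8.71 -5.11]
 [ 0.83  9.11 -4.37]
 [ 0.91  9.44 -3.6 ]
 [ 1.    9.71 -2.81]
 [ 1.08  9.9  -1.99]
 [ 1.16 10.04 -1.16]
 [ 1.24 10.1  -0.33]
 [ 1.33 10.09  0.51]
 [ 1.41 10.01  1.34]
 [ 1.49  9.87  2.17]
 [ 1.58  9.65  2.98]
 [ 1.66  9.37  3.77]]
```

>>> move_arm(targets="0 3.7 0 -9.4 0;0 4.5 0 -9.1 0;0 5.2 0 -8.7 0;0 5.9 0 -8.2 0;0 6.6 0 -7.7 0;0 7.2 0 -7.1 0;0 7.8 0 -6.5 0;0 8.3 0 -5.8 0")

```text
time: 5.8
ee_pos: [0.5223, -0.186, 0.3894]
orientation: [0.991, -0.134, -0.0, 0.003]
contact_force: [-3.8, -0.6, -4.5]
finger_gap: 0.0091
```

```bash
cat >> h.py <<'E'
H0=np.array([.4787,-.1746,.147]); HG=np.array([*(H0[:2]+.115*XB),.107])
def arc():
    s=read_state(); R=Ro.from_quat(s['orientation']).as_matrix(); g=s['ee_pos']+R[:,2]*.18-HG
    x=g[:2]@XB; y=g[:2]@YBv; print('theta',np.arctan2(g[2],-x)-np.arctan2(.04,.115),'r',np.hypot(x,g[2]),'(.1218) y',y,'gap',s['finger_gap'],'F',s['contact_force'].round(1),'tilt',R[:2,2].round(3))
def arcplan(t1,n):
    s=read_state(); R=Ro.from_quat(s['orientation']).as_matrix(); g=s['ee_pos']+R[:,2]*.18-HG; x=g[:2]@XB
    a=np.arctan2(.04,.115); t0=np.arctan2(g[2],-x)-a
    th=np.linspace(t0,t1,n+1)+a; W=np.array([[*(-.1218*np.cos(t)*XB),.1218*np.sin(t)] for t in th]); 
    D=np.diff(np.vstack([[*(g[:2]@XB*XB),g[2]],W[1:]]),axis=0); print((D@R*1e3).round(1))
E
python3 -c "
from h import *
arc();arcplan(1.62,14)"
```

```text
theta 0.6372643935419935 r 0.12403360536846275 (.1218) y -0.00047531240495361196 gap 0.009149488415202555 F [-3.8 -0.6 -4.5] tilt [-0.001 -0.006]
[[ 8.5  0.  -2.7]
 [ 7.5  0.  -4. ]
 [ 7.8  0.  -3.5]
 [ 8.   0.  -3. ]
 [ 8.2  0.  -2.4]
 [ 8.4  0.  -1.8]
 [ 8.5  0.  -1.2]
 [ 8.5  0.  -0.6]
 [ 8.5  0.  -0. ]
 [ 8.5  0.   0.6]
 [ 8.5  0.   1.2]
 [ 8.4  0.   1.8]
 [ 8.2 -0.   2.4]
 [ 8.  -0.   2.9]]
```

Tracking well at θ≈0.64 with low forces, so I'll continue.

>>> move_arm(targets="0 8.2 0 -3.6 0;0 7.6 0 -4 0;0 7.8 0 -3.5 0;0 8 0 -3 0;0 8.2 0 -2.4 0;0 8.4 0 -1.8 0;0 8.5 0 -1.2 0;0 8.5 0 -0.6 0")

```text
time: 6.47
ee_pos: [0.5894, -0.2044, 0.414]
orientation: [0.991, -0.134, -0.012, 0.002]
contact_force: [-4.9, -1.0, -5.3]
finger_gap: 0.0091
```

```bash
python3 -c "
from h import *
arc();arcplan(1.62,7)"
```

```text
theta 1.2013760568850782 r 0.12711712409259573 (.1218) y -0.0005418126277535002 gap 0.009104274596356479 F [-4.9 -1.  -5.3] tilt [-0.024 -0.002]
[[ 7.6 -0.   5.1]
 [ 7.3  0.   0.2]
 [ 7.3  0.   0.7]
 [ 7.2  0.   1.1]
 [ 7.1  0.   1.5]
 [ 7.   0.   2. ]
 [ 6.9 -0.   2.4]]
```

>>> move_arm(targets="0 7.6 0 1.5 0;0 7.5 0 1 0;0 7.3 0 1.2 0;0 7.2 0 1.5 0;0 7.1 0 2 0;0 7 0 2.4 0;0 6.9 0 2.6 0;0 2 0 1 0")

```text
time: 7.13
ee_pos: [0.6463, -0.2201, 0.4034]
orientation: [0.991, -0.134, -0.012, 0.003]
contact_force: [-3.8, -0.3, 0.3]
finger_gap: 0.0092
```

Run:
```python
from h import *
arc()
s=snapshot('side'); save(s,'s2'); w=snapshot('wrist'); save(w,'w2')
P=cloud(s); g=P-HG; x=g[:,:2]@XB; y=g[:,:2]@YBv
m=(abs(y)<.09)&(abs(x)<.06)&(g[:,2]>.03)&(g[:,2]<.16)
for z in np.arange(.03,.15,.02):
    k=m&(g[:,2]>=z)&(g[:,2]<z+.02)
    if k.sum()>3: print(round(z,2),k.sum(),np.percentile(x[k],[5,25,50,75]).round(3))
cv2.imwrite('pics/c2.png',np.hstack([cv2.resize(cv2.imread('pics/s2.png')[60:240,180:420],(400,300)),cv2.resize(cv2.imread('pics/w2.png'),(400,300))]))
```

```text
theta 1.6750486921357834 r 0.12861280130548908 (.1218) y -0.0006515795523544382 gap 0.00924512703936633 F [-3.8 -0.3  0.3] tilt [-0.024 -0.003]
0.03 95 [0.004 0.007 0.008 0.009]
0.05 88 [0.007 0.009 0.01  0.011]
0.07 102 [0.01  0.011 0.013 0.014]
0.09 103 [0.012 0.014 0.015 0.017]
0.11 146 [0.014 0.017 0.019 0.044]
0.13 124 [0.017 0.02  0.021 0.024]
```

View pics/c2.png

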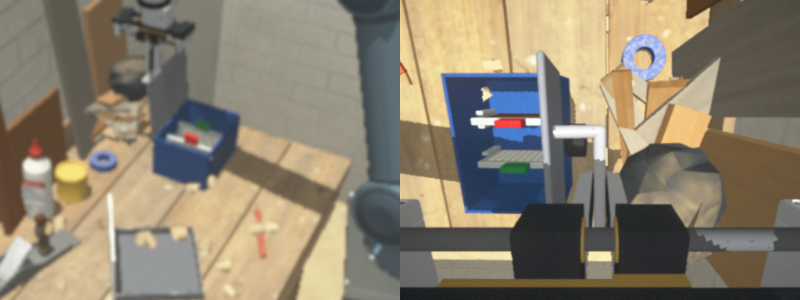

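The flap stands at about 1.70 rad. Side view (left half) and wrist view (right half) both show the red tab in the +y slot (wrist panel 510,123) and the green tab in the −y slot (515,168). I'll release the bar and lift away.

>>> move_arm(targets="0.3 0 0 0 0;0.3 0 0 0 0;0.3 0 0 0 0;0.3 0 0 0 0;0.3 0 0 0 0;0.3 0 0 -15 0;0.3 0 0 -20 0;0.3 0 0 -25 0;0.3 0 0 -25 0;0.3 0 0 -20 0;0.3 0 0 0 0")

```text
time: 8.15
ee_pos: [0.6476, -0.2181, 0.5191]
orientation: [0.991, -0.133, -0.005, 0.002]
contact_force: [0.9, 0.3, 0.8]
finger_gap: 0.0283
```

Run:
```python
from h import *
C=HG[:2]-.07*XB; T=C+.032*YBv; print(C,T)
go([*T,.31],YB+np.pi/2)
```

```text
[ 0.52206337 -0.18662573] [ 0.530615   -0.15578955]
grasp [ 0.6458 -0.2186  0.3392] yaw -15.3 shift mm [-127.4  -30.4   30.2] turn -1.567 q [-0.49  0.26  1.33 -0.01  1.56 -0.22] gap 0.0283 F [0.9 0.3 0.8] t 8.15 tilt [-0.0105 -0.003 ]
```

>>> move_arm(targets="0.45 -25 -6 0 0;0.45 -25 -6 0 0;0.45 -25 -6 0 0;0.45 -25 -6 0 0;0.45 -25 -6 0 0;0.45 0 0 0 -0.12;0.45 0 0 0 -0.12;0.45 0 0 0 -0.12;0.45 0 0 0 -0.12;0.45 0 0 0 -0.12;0.45 0 0 0 -0.12;0.45 0 0 0 -0.12;0.45 0 0 0 -0.12;0.45 0 0 0 -0.12;0.45 0 0 0 -0.12;0.45 0 0 0 -0.12;0.45 0 0 0 -0.12;0.45 0 0 0 -0.12;0.45 0 0 0 0")

```text
time: 9.73
ee_pos: [0.5258, -0.1506, 0.5148]
orientation: [0.778, 0.628, -0.004, -0.003]
contact_force: [0.1, 0.0, 0.2]
finger_gap: 0.0425
```

Run:
```python
from h import *
C=HG[:2]-.07*XB; T=C+.032*YBv
go([*T,.2],YB+np.pi/2)
for n in('wrist','top'):
    s=snapshot(n); save(s,n+'3')
    hsv=cv2.cvtColor(s['pixels'],cv2.COLOR_RGB2HSV); P=cloud(s,np.ones((384,512),bool))
    z=s['range_z']>0; h=hsv[z]
    red=((h[:,0]<8)|(h[:,0]>172))&(h[:,1]>150)&(h[:,2]>60); grn=(abs(h[:,0].astype(int)-65)<20)&(h[:,1]>100)&(h[:,2]>30)
    d=(P[:,:2]-C)@np.c_[XB,YBv]; near=(abs(d)<[.07,.095]).all(1)&(P[:,2]>.085)&(P[:,2]<.105)
    for nm,k in(('red',red&near),('green',grn&near)):
        if k.sum()>3: print(n,nm,k.sum(),np.median(P[k],0).round(4),'box',((d[k].min(0)+d[k].max(0))/2).round(4),np.ptp(d[k],axis=0).round(3))
```

```text
grasp [ 0.5241 -0.1508  0.3348] yaw 77.79 shift mm [ -3.2   8.6 134.7] turn 0.057 q [-0.49 -0.07  1.69 -0.01  1.52 -1.84] gap 0.0425 F [0.1 0.  0.2] t 9.73 tilt [-0.0093 -0.0007]
wrist red 144 [ 0.529  -0.156   0.0966] box [-0.001   0.0314] [0.034 0.009]
wrist green 172 [ 0.5125 -0.2166  0.0965] box [ 0.0004 -0.0319] [0.036 0.01 ]
top red 13 [ 0.5361 -0.1521  0.0954] box [-0.0016  0.0357] [0.028 0.006]
```

View pics/wrist3.png

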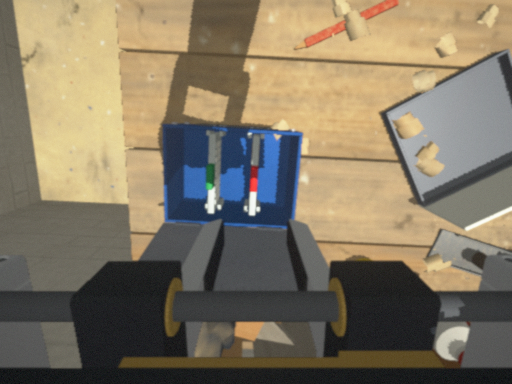

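The wrist view shows the open box from above, with the green tab at (211,175) and the red tab at (254,180). The measured red tab is within 1 mm of plan. I'll go down.

>>> move_arm(targets="0.45 -1.5 4.5 20 0.03;0.45 -1.5 4 25 0.027;0.45 0 0 25 0;0.45 0 0 25 0;0.45 0 0 25 0;0.45 0 0 25 0;0.45 0 0 25 0;0.45 0 0 20 0;0.45 0 0 5 0;0.45 0 0 0 0")

```text
time: 10.67
ee_pos: [0.5324, -0.156, 0.3142]
orientation: [0.807, 0.591, -0.002, 0.001]
contact_force: [0.3, 0.2, 0.7]
finger_gap: 0.0424
```

Run:
```python
from h import *
go([.53,-.156,.087],YB+np.pi/2)
```

```text
grasp [ 0.532  -0.1566  0.1342] yaw 72.41 shift mm [ 0.2 -2.  47.2] turn -0.037 q [-0.49  0.13  1.87 -0.    1.15 -1.75] gap 0.0424 F [0.3 0.2 0.7] t 10.67 tilt [-0.0023 -0.0037]
```

>>> move_arm(targets="0.45 0 -1 12 -0.02;0.45 0 -1 12 -0.015;0.45 0 0 12 0;0.45 0 0 10 0;0.45 0 0 2 0;0 0 0 0 0;0 0 0 0 0;0 0 0 0 0;0 0 0 0 0;0 0 0 0 0;0 0 0 0 0;0 0 0 0 0;0 0 0 0 0;0 0 0 0 0;0 0 0 0 0", force=25)

```text
time: 11.92
ee_pos: [0.5321, -0.1563, 0.267]
orientation: [0.796, 0.605, -0.0, 0.005]
contact_force: [0.6, -0.3, -0.9]
finger_gap: 0.0103
```

Run:
```python
from h import *
go([.53,-.156,.087],YB+np.pi/2)
```

```text
grasp [ 0.5332 -0.1578  0.087 ] yaw 74.44 shift mm [ 0.9 -3.5  0. ] turn -0.001 q [-0.49  0.19  1.89 -0.    1.05 -1.79] gap 0.0103 F [ 0.6 -0.3 -0.9] t 11.92 tilt [ 0.006  -0.0079]
```

Gripped with a gap of 10.3 mm, so I'll draw straight up.

>>> move_arm(targets="0 0 0 -6 0;0 0 0 -12 0;0 0 0 -14 0;0 0 0 -14 0;0 0 0 -14 0;0 0 0 -14 0;0 0 0 -14 0;0 0 0 -14 0;0 0 0 -14 0;0 0 0 -14 0;0 0 0 -14 0;0 0 0 -12 0;0 0 0 -6 0;0 0 0 0 0;0 0 0 0 0", force=40)

```text
time: 13.17
ee_pos: [0.5296, -0.1541, 0.4502]
orientation: [0.796, 0.605, 0.002, 0.009]
contact_force: [-0.2, 0.3, -1.4]
finger_gap: 0.0095
```

Run:
```python
from h import *
# tray centre from backboard
yt=np.radians(16.05); tc=np.array([.6297,.22])-.087*np.array([np.cos(yt),np.sin(yt)]); print(tc)
go([*tc,.235],yt)
```

```text
[0.54609119 0.19594658]
grasp [ 0.5321 -0.1563  0.2702] yaw 74.45 shift mm [343.4 -81.4  31. ] turn 1.019 q [-0.49 -0.03  1.77 -0.    1.38 -1.79] gap 0.0095 F [-0.2  0.3 -1.4] t 13.17 tilt [ 0.0137 -0.0124]
```

>>> move_arm(targets="0 12 -3 0 0;0 20 -5 0 0;0 25 -6 0 0;0 25 -6 0 0;0 25 -6 0 0;0 25 -6 0 0;0 25 -6 0 0;0 25 -6 0 0;0 25 -6 0 0;0 25 -6 0 0;0 25 -6 0 0;0 25 -6 0 0;0 25 -6 0 0;0 20 -5 0 0;0 12 -3 0 0;0 4 0 0 0;0 0 0 0 0")

```text
time: 14.58
ee_pos: [0.5349, 0.2264, 0.4261]
orientation: [0.796, 0.605, -0.011, -0.004]
contact_force: [-0.7, -0.3, -2.2]
finger_gap: 0.0097
```

>>> move_arm(targets="0 0 0 0 0.05;0 0 0 0 0.1;0 0 0 0 0.1;0 0 0 0 0.1;0 0 0 0 0.1;0 0 0 0 0.1;0 0 0 0 0.1;0 0 0 0 0.1;0 0 0 0 0.1;0 0 0 0 0.1;0 0 0 0 0.05;0 0 0 0 0;0 0 0 0 0")

```text
time: 15.67
ee_pos: [0.5327, 0.2182, 0.4176]
orientation: [0.993, 0.12, -0.02, 0.004]
contact_force: [-1.1, 0.8, -2.1]
finger_gap: 0.0103
```

Run:
```python
from h import *
go([.546,.196,.26],np.radians(16.05))
s=snapshot('side'); save(s,'s4'); t=snapshot('top'); save(t,'t4')
cv2.imwrite('pics/c4.png',np.hstack([cv2.resize(cv2.imread('pics/s4.png')[60:270,150:430],(400,300)),cv2.resize(cv2.imread('pics/t4.png')[90:270,180:420],(400,300))]))
for n,p in(('side',s),('top',t)):
    print(n,[(r['confidence'],r['point'],np.round(proj(p,[.546,.196,.175]))) for r in pinpoint('used_filter',p)[:1]])
    for r in masks_of('used_filter',p)[:1]:
        P=cloud(p,r['pixels']);P=P[(P[:,2]>.12)]; print(r['confidence'],np.percentile(P,[3,50,97],axis=0).round(3))
```

```text
grasp [0.5258 0.216  0.2378] yaw 13.78 shift mm [ 14.   24.3 -22.7] turn -0.04 q [ 0.19  0.07  1.73 -0.    1.38 -0.05] gap 0.0103 F [-1.1  0.8 -2.1] t 15.67 tilt [-0.0384 -0.0125]
side [(0.48, [278.7, 194.0], array([274., 183.]))]Traceback (most recent call last):
  File "<stdin>", line 8, in <module>
    return _quantile_unchecked(
        a, q, axis, out, overwrite_input, method, keepdims, weights)
    return _ureduce(a,
                    func=_quantile_ureduce_func,
    ...<5 lines>...
                    overwrite_input=overwrite_input,
                    method=method)
    r = func(a, **kwargs)
    result = _quantile(arr,
                       quantiles=q,
    ...<2 lines>...
                       out=out,
                       weights=wgt)
    slices_having_nans = np.isnan(arr[-1, ...])
                                  ~~~^^^^^^^^^
IndexError: index -1 is out of bounds for axis 0 with size 0
```

View pics/c4.png

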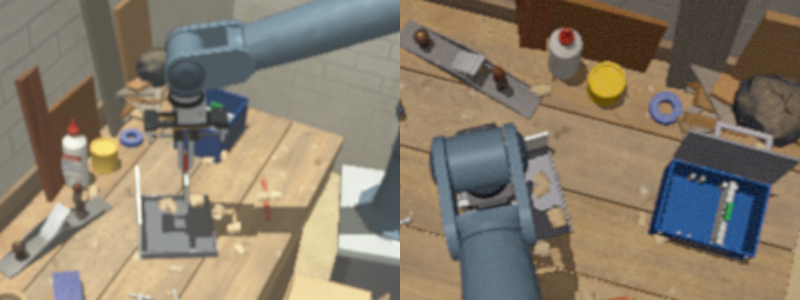

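The plate hangs over the tray edge-on in the side panel at (185,165). In the top panel the green plate is still in its slot and the flap stands open. I'll centre it.

>>> move_arm(targets="0 6 10 -5 -0.02;0 6 10 -5 -0.02;0 4 5 0 0;0 0 0 0 0;0 0 0 0 0;0 0 0 0 0;0 0 0 0 0")

```text
time: 16.45
ee_pos: [0.555, 0.1988, 0.4266]
orientation: [0.99, 0.142, -0.021, 0.003]
contact_force: [0.4, 0.0, -2.3]
finger_gap: 0.0098
```

Run:
```python
from h import *
go([.546,.196,.24],np.radians(16.05))
yt=np.radians(16.05);X=np.array([np.cos(yt),np.sin(yt)]);Y=np.array([-X[1],X[0]])
s=snapshot('side'); save(s,'s5'); w=snapshot('wrist'); save(w,'w5')
P=cloud(s); d=(P[:,:2]-[.546,.196])@np.c_[X,Y]
m=(abs(d[:,0])<.05)&(abs(d[:,1])<.09)&(P[:,2]>.13)&(P[:,2]<.215)
print('plate pts tray-frame',m.sum(),np.percentile(np.c_[d[m],P[m,2]],[3,50,97],axis=0).round(3))
cv2.imwrite('pics/c5.png',np.hstack([cv2.resize(cv2.imread('pics/s5.png')[100:250,200:400],(400,300)),cv2.resize(cv2.imread('pics/w5.png'),(400,300))]))
```

```text
grasp [0.5478 0.1966 0.2468] yaw 16.3 shift mm [-1.7  0.1  6.8] turn 0.004 q [ 0.15  0.09  1.69 -0.01  1.4  -0.13] gap 0.0098 F [ 0.4  0.  -2.3] t 16.45 tilt [-0.0398 -0.0119]
plate pts tray-frame 55 [[-0.002 -0.037  0.169]
 [ 0.005  0.06   0.192]
 [ 0.008  0.065  0.212]]
```

View pics/c5.png

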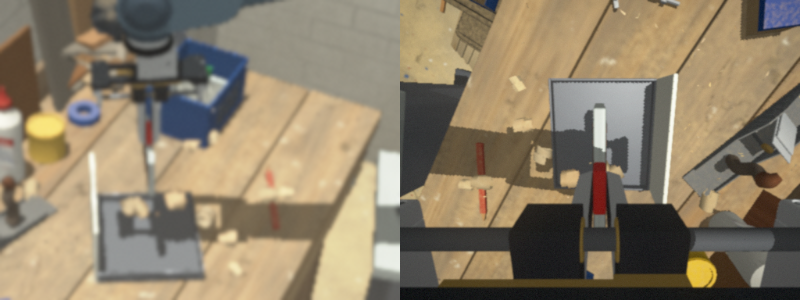

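The plate (red tab, wrist panel 600,190) is parallel to the white backboard, hanging upright over the middle of the tray and touching nothing else. I'll hand in.

```bash
python3 -c "
from station import *
print(sign_off())"
```

```text
the job is handed in; nothing more can be done
None
```

I opened the flap by its bar handle, drew the used (red-tab) plate straight up out of the +y slot, and handed in while holding it over the dust tray. The job took about 16.5 s of robot time; no verdict was reported.

What the last checks showed:

- **Flap:** it measured about 1.70 rad just before I released the handle. I did not measure the angle again, but a later top view shows it still open.
- **Used plate, position:** the grasp point is within about 2 mm of the tray centre, and I estimate the bottom edge at about 165 mm above the bench.
- **Used plate, angle and grip:** it is within about 0.01 rad of square to the backboard, and the tool is tilted about 0.04 rad from vertical. The finger gap is 9.8 mm at a 40 N grip setting.
- **Everything else:** the fresh (green-tab) plate is still in its slot, and the tin and tape look unmoved in the final pictures. I did not measure them or the screwdriver again, but the arm went nowhere near the screwdriver.

Two readings disagreed or failed:

- **Plate position:** the network's weak fix on the used plate (0.48 confidence) was about 12 pixels off my expected point. It was taken before I centred the plate, so I relied on depth points and arm readings instead.
- **Mask check:** the mask check on the used plate returned no usable points.

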